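# Snap the retaining clip onto the tube-mixer spindle

### The arm

A 6-joint arm with a two-finger parallel gripper is mounted at the origin on the work surface. World frame = base frame: x ahead of the robot, y to its left, z up, the work surface at z = 0. Lengths are in mm, angles in rad, forces in N, time in s.
With the tool pointing down it reaches from about 275 to 750 mm from the base axis. Payload 10.2 kg.
Tool frame: the origin (TCP) lies at the very end of the fingers, on their centre line; the grasp point (between the pads) lies env.tcp_to_grasp behind it (env.tcp_to_grasp is the distance from the TCP to the grasp point, in mm); z points along the fingers, x is the direction in which the jaws open and shut, and the axes are right-handed (so a half turn about z gives the same grasp; the last joint's range is limited). The gripper opens to 88 mm and grips with 3 to 60 N. Pads are 18 mm wide; open, the fingers measure 123 mm over their backs; the gripper's body (75 mm by 187 mm) begins 45 mm behind the grasp point.
Start: joints at [-1.453, 0.313, 1.498, -0, 1.331, -0.223], TCP at [175.464, -494.817, 238.72] pointing down, gripper open.
Joint ranges: [-2.94, 2.94], [-0.97, 2.17], [0.19, 2.56], [-1.23, 4.37], [0.02, 3.11], [-2.88, 2.88]. Speed limits (rad/s): [2.39, 2.39, 3.01, 3.14, 3.14, 3.14].

### API

Orientations are given as [roll, pitch, yaw] about the fixed x, y, z axes, in that order (R = Rz(yaw) Ry(pitch) Rx(roll)).
In Python, from plant import env gives the robot as it stands.
- The arm moves only by the tool jog_arm, never from a script. Its argument "rows" is a list of rows, each an object with "hand": the opening, from -1 (shut) to 1 (fully open), so that 0 is half open; "offset": the shift along the tool's x, y, z in m, a list of three; "delta_rot": the turn, a rotation vector about the tool's x, y, z in rad, a list of three. In form: [{"hand": hand, "offset": [x, y, z], "delta_rot": [ax, ay, az]}, ...]. A call has 1 to 8 rows; each row is the pose to reach, as a shift and turn from the pose commanded when the call began, along the tool's axes at that moment; what a row does not reach only later rows make up. A row lasts 1/8 s, in which the tool goes at most 62.5 mm and 10.7 degrees, less where a joint would pass 70% of its speed; a pose out of reach is approached as far as the arm can. A call with a gripper value outside its range is refused whole. The fingers move at their own pace and stop on an object; the grip force is fixed at half the most. Time passes only in rows, so rows that repeat a pose let the fingers close. It gives the time, the measured TCP pose, the force and the opening at its end, in the units of the state.
- env.sense(): the state, without advancing time (a new reading comes with each control period).
- env.grab_frame(name): name is "side" or "top" or "wrist"; returns a dict with "pixels" (480x640x3 uint8, blue, green, red), "mtx" (3x3 intrinsics, pixels), "extrinsics" (4x4, takes a point from camera to world coordinates). Camera axes: x right, y down, z forward; pixel columns grow to the right and rows downward; lengths in mm; the calibration is good to about 2 mm. A picture is of the moment at which its call begins. There is no depth.
- env.sign_off(): hands the job in, once; it reports no verdict.
Trained networks look in a picture, given as the dict that the camera call returned (one of the last four; its "shot" number tells which), for a name from the list of things; names that differ only in an ending like _2 or _b are one class to them, and where a whole thing is asked for, a point or a joint stands for the part that bears it (a point fixed in the world has none). Each returns a list of dicts, best first, with "p" (0 to 1); they miss things now and then, are a little off and sometimes report something else, mostly with a low value. They report only what shows in the picture. A call takes as long as a camera call. They do not tell look-alikes from the thing itself.
- env.outline_of(picture, label): "region" (480x640 bool, what is visible of it) and "uv" ([column, row] in pixels, amid what is visible of it).
- env.spot_point(picture, label): "uv" ([column, row] in pixels: a listed point, or the origin of a listed thing).
The state is a dict: "time_s": time; "qpos": joint angles; "joint_vel": joint speeds; "effort": joint torques, N m; "position": TCP position; "tcp_rot": TCP orientation; "contact_force": force on the tool from outside, world axes, zero at the start; "torque": the same for the moment, N m; "grip_width": finger opening in mm.
Only numpy, scipy, OpenCV 4.12 (cv2) and the standard library are available. Lean on these libraries where they do the work, as an engineer would, in place of code of your own. Each camera call takes 0.05 s, during which the arm holds its last target. There are 200 camera calls.

### The job

The white sample-tube carousel of the blue mixer is held on its spindle by a steel spring clip, which is lying on the dark mat. Pick the clip up by its tab and press it sideways, open side first, into the groove under the spindle's head until it snaps fully home, lying flat, and let go of it. Feel for the height of the groove and press gently, never hard (40 N at the very most on the mixer), and leave everything else where it is.

Things in the scene. Friction and masses are not known exactly. Their poses are not given: they have to be found in the camera images.
- mixer: Tube mixer, fixed: blue base 180 x 180 mm, 44 mm high, origin at the centre of its underside. On its vertical axis a white carousel drum (radius 80 mm) with grey tube caps at radius 65 mm, a flat aluminium hub face (radius 48 mm, 6 mm above the caps) and a steel spindle. Drum, hub and spindle are one rigid piece; it neither turns nor yields, but its height differs each time.
- spindle_axis (a point): Point on the vertical spindle axis, level with the base's top, 44 mm above the table. The hub face is 34 to 48 mm above it, not told: feel for it, e.g. lower the clip onto the face beside the head, then slide in along it. Upward from the hub face: the groove (spindle 18 mm thick there), 8.5 mm high, then the spindle's head, 26 mm thick, 14 mm high.
- clip_tab (a point): Centre, half-way up, of the clip's grip tab: an upright grey plastic block 24 mm along the clip, 14 mm across (pinch it so), 38 mm high, on the flat steel clip 6 mm thick. The point is 26 mm above the clip's underside, which lies on the mat. Axes: x along the clip to its open side, z up.
- clip_pocket (a point): Centre of the clip's pocket, half-way through its 6 mm thickness: 47 mm ahead (x) of the tab's centre and 23 mm below it, same axes. The clip spans from 60 mm behind this point to 15 mm ahead and is 42 mm wide at the mouth, 36 mm behind. Fully home, this point lies on the spindle axis and the groove rests against the pocket's solid back wall.
- clip_throat (a point): Middle of the throat between the clip's two sprung jaws with rounded ends (radius 7 mm), 7.8 mm ahead (x) of the pocket centre, same axes. It is 14 mm wide at rest and must be forced open 2 mm a side to let the 18 mm groove by (springs 2.3 N per mm each; with friction a push of some 8 to 20 N).
- mat: Thin dark rubber mat, fixed, 240 x 200 mm, 3 mm thick, on which the clip lies; origin at the centre of its underside.
- washer_mid (a point): Bystander: loose steel washer, 28 mm across, 5 mm thick, on the mat's far part; its centre.
- driver_grip (a point): Bystander: loose small screwdriver, 110 mm long, on the mat's far part; a point in its handle.
- dish: Bystander: loose shallow white dish, 68 mm across, 18 mm high; centre of its underside.
- reagent: Bystander: loose white bottle with a blue cap, 60 mm across, 130 mm high; centre of its underside.
- dropper: Bystander: loose small amber bottle, 36 mm across, 75 mm high; centre of its underside.
- cup: Bystander: loose white cup, 64 mm across, 70 mm high; centre of its underside.
Not all that is in view belongs to the job. What is shaped like the part that bears clip_tab but purple or red is not meant.

How it is judged (in metres and radians):
On the way, in this order (a step that is already met when the one before it is completed fails the run):
1. the clip is picked up off the mat (height (world z) of clip_pocket above 0.06 m), for 0.1 s.
2. the clip is pressed home in the spindle's groove (horizontal distance between clip_pocket and spindle_axis below 0.0025 m and z of clip_pocket in the frame of spindle_axis between 0.034 and 0.056 m and angle between clip_pocket's own z axis and vertical below 0.12 rad), for 0.2 s.
At the end, for the whole second after the job is handed in: The clip sits in the spindle's groove: its pocket centre within 2.5 mm of the spindle axis, between 34 and 56 mm above the base's top (the groove, not on top of the head), lying flat within 0.12 rad, let go (all of step 2); the robot touches nothing.
It fails at once if the mixer, with its carousel and spindle, is loaded with more than 40 N (contact force between mixer and anything else above 40 N).
It fails at once if a bystander is shifted by more than 20 mm (distance of any of washer_mid, driver_grip, dish, reagent, dropper, cup from where it was at the start of the episode above 0.02 m).
It also fails if it takes over 61 s, if anything falls off the work surface, if the arm or the gripper's body presses on something with over 40 N, if the wrist force passes 120 N, or if a joint passes its speed limit or range.

## Working session

There is one attempt and no reset: what is moved stays moved. The work goes in short steps, Python scripts to look and compute and a tool call to move; the robot and the scene stay as the last step left them, time stands still between calls to the robot, and variables do not carry over. Pictures are saved under pics/ and viewed, about 8 in all and at most 12, crops included, and the job is handed in when it is done.

Besides the shell and the picture viewer there is one more tool, called as name(argument=value, ...), one argument or row to a line, values as JSON. jog_arm: Moves the arm, as the interface text tells. Its arguments: {"type":"object","properties":{"rows":{"type":"array"}},"required":["rows"]}

```bash
ls; mkdir -p pics; cat > h.py <<'E'
import numpy as np, cv2
from plant import env
from scipy.spatial.transform import Rotation as R
def ray(f,uv):
    K=f['mtx'];T=np.array(f['extrinsics']);d=T[:3,:3]@np.linalg.inv(K)@[uv[0],uv[1],1];return T[:3,3],d
def onz(f,uv,z):
    o,d=ray(f,uv);return o+d*(z-o[2])/d[2]
def tri(rs):
    A=np.zeros((3,3));b=np.zeros(3);P=[]
    for o,d in rs:
        d=d/np.linalg.norm(d);M=np.eye(3)-np.outer(d,d);A+=M;b+=M@o
    x=np.linalg.solve(A,b)
    return x,[np.linalg.norm(np.cross(x-o,d/np.linalg.norm(d))) for o,d in rs]
def proj(f,p):
    T=np.linalg.inv(f['extrinsics']);q=f['mtx']@(T[:3,:3]@p+T[:3,3]);return q[:2]/q[2]
E
python3 - <<'E'
from h import *
print(env.sense(),env.tcp_to_grasp)
for n in ['top','side']:
    f=env.grab_frame(n);cv2.imwrite(f'pics/{n}0.png',f['pixels'])
    print(n,f['extrinsics'])
    for l in ['clip_tab','clip_pocket','clip_throat','spindle_axis','mixer','mat','washer_mid','driver_grip','dish','reagent','dropper','cup']:
        print(l,[(np.round(d['uv'],1).tolist(),round(d['p'],2)) for d in env.spot_point(f,l)][:4])
E
```

```text
pics
{'time_s': 0.0, 'qpos': array([-1.45341924e+00,  3.13458379e-01,  1.49844369e+00,  8.13202278e-07,
        1.33100088e+00, -2.23417080e-01]), 'joint_vel': array([-0.00161564,  0.00105672,  0.00076933, -0.00112111,  0.00014456,
        0.00077808]), 'effort': array([ 5.07555396e-04, -4.02204287e+01, -2.52270681e+01,  6.95052068e-02,
        3.53241339e-02, -9.38679364e-05]), 'position': array([ 175.42399559, -494.55947099,  238.15429758]), 'tcp_rot': array([-3.14130157e+00,  1.27754848e-03, -1.23000217e+00]), 'contact_force': array([-0.65927483,  0.29002439, -0.2428665 ]), 'torque': array([-0.01189049,  0.00353289,  0.0042753 ]), 'grip_width': 87.97258761146315} 18.700000000000003
top [[ 2.67538699e-03 -9.80815680e-01  1.94919070e-01  3.81744872e+02]
 [-9.99996156e-01 -2.76602418e-03 -1.92814281e-04 -4.90978020e+01]
 [ 7.28266130e-04 -1.94917805e-01 -9.80819310e-01  1.15561451e+03]
 [ 0.00000000e+00  0.00000000e+00  0.00000000e+00  1.00000000e+00]]
clip_tab [([290.7, 221.0], 0.7), ([485.4, 295.6], 0.63), ([392.1, 275.3], 0.57)]
clip_pocket [([378.0, 257.6], 0.91), ([273.6, 209.6]
[... 606 characters left out ...]
5e-01 -6.93722496e-01  8.24972765e+02]
 [ 0.00000000e+00  0.00000000e+00  0.00000000e+00  1.00000000e+00]]
clip_tab [([415.1, 147.6], 0.92), ([286.9, 251.6], 0.66), ([376.0, 195.2], 0.57)]
clip_pocket [([262.7, 274.7], 0.92), ([395.2, 166.0], 0.61), ([350.7, 209.2], 0.6), ([278.6, 368.7], 0.17)]
clip_throat [([258.9, 271.4], 0.72), ([347.6, 207.1], 0.59), ([392.6, 167.0], 0.59)]
spindle_axis [([279.9, 353.9], 0.64)]
mixer [([277.1, 372.9], 0.83)]
mat [([354.9, 214.6], 0.65)]
washer_mid [([302.4, 225.4], 0.65)]
driver_grip [([311.2, 187.9], 0.92)]
dish [([422.2, 298.5], 0.71)]
reagent [([147.2, 360.8], 0.73)]
dropper [([259.8, 203.6], 0.9)]
cup [([145.1, 362.0], 0.75), ([284.5, 167.0], 0.69)]
```

```bash
python3 - <<'E'
import cv2
a=cv2.imread('pics/top0.png');cv2.imwrite('pics/topc.png',cv2.resize(a[120:420,100:520],None,fx=1.9,fy=1.9,interpolation=2))
a=cv2.imread('pics/side0.png');cv2.imwrite('pics/sidec.png',cv2.resize(a[110:460,90:490],None,fx=1.7,fy=1.7,interpolation=2))
E
```

```text
(no output)
```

View pics/topc.png

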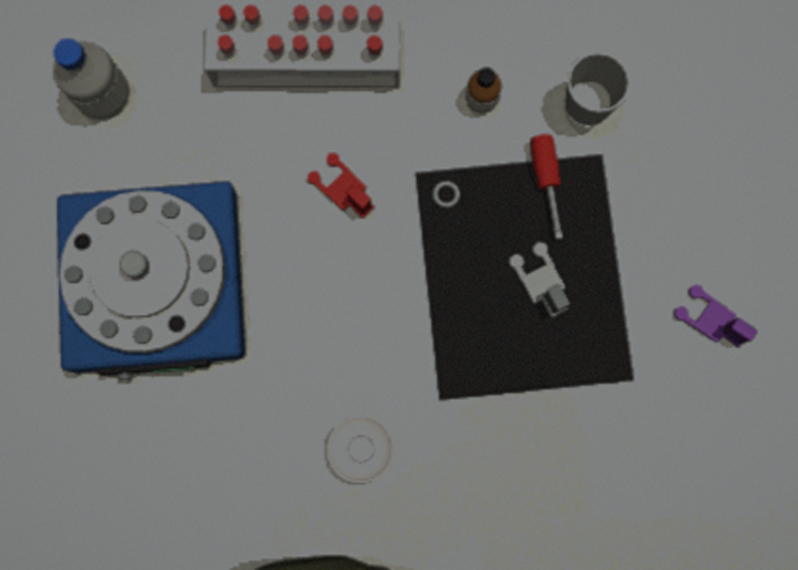

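View pics/sidec.png

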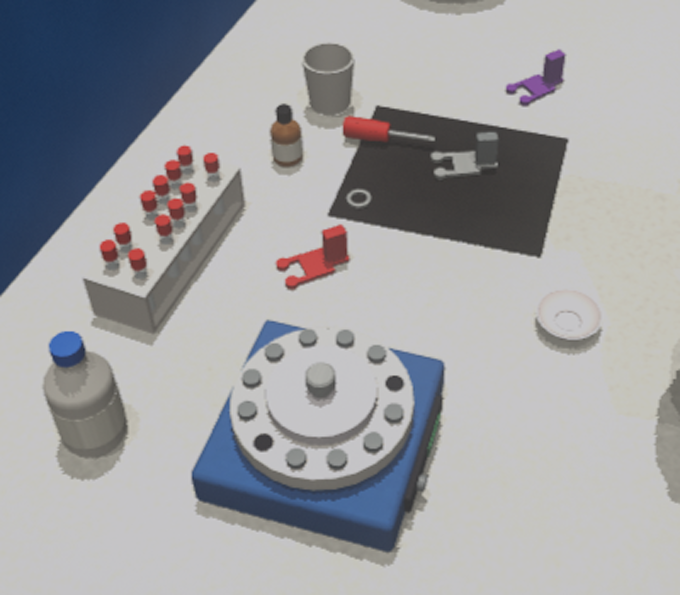

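In the top view, the candidates are: the steel/grey clip on the mat (tab at 392,275), a red look-alike (290,221) and a purple one (485,296). I choose the grey one on the mat. The mixer's head is at about (170,259) in the top view and (278,329) in the side view.

```bash
python3 - <<'E'
from h import *
t=env.grab_frame('top');s=env.grab_frame('side');w=env.grab_frame('wrist')
def near(f,l,uv,r=25):
    c=[d for d in env.spot_point(f,l) if np.hypot(*(np.array(d['uv'])-uv))<r]
    return c[0]['uv'] if c else None
for l,a,b in [('clip_tab',(392,275),(376,195)),('clip_pocket',(378,258),(350,209)),('clip_throat',(379,254),(348,207))]:
    u,v=near(t,l,a),near(s,l,b)
    if u is None or v is None: print(l,u,v);continue
    print(l,u,v,tri([ray(t,u),ray(s,v)]),'onz',onz(t,u,{'clip_tab':29}.get(l,6)),onz(s,v,{'clip_tab':29}.get(l,6)))
print('head',tri([ray(t,(170,259)),ray(s,(278.2,329))]))
for z in (100,): print(onz(t,(170,258.5),z),onz(s,(278.2,329),z))
print('mixer',onz(t,(181,266),0),onz(s,near(s,'mixer',(277,373)),0),onz(s,(279.9,353.9),44))
for l,a,b in [('washer_mid',(334.7,221.4),(302.4,225.4)),('driver_grip',(385,204.7),(311,188)),('dish',(289,357),(422,298)),('dropper',(350,173),(260,204)),('reagent',(153,170),(147,361)),('cup',(408,170),(284,167))]:
    print(l,np.round(tri([ray(t,a),ray(s,b)])[0]))
cv2.imwrite('pics/w0.png',w['pixels'])
for l in ['clip_tab','clip_pocket','spindle_axis']: print(l,[(d['uv'],d['p'])for d in env.spot_point(w,l)])
print(w['extrinsics'],w['mtx'])
# head top fine: hough in both
for n,f,uv in [('top',t,(170,259)),('side',s,(278,329))]:
    c=f['pixels'][uv[1]-30:uv[1]+30,uv[0]-30:uv[0]+30]
    cv2.imwrite(f'pics/h_{n}.png',cv2.resize(c,None,fx=6,fy=6,interpolation=2))
a=np.hstack([cv2.imread('pics/h_top.png'),cv2.imread('pics/h_side.png')]);cv2.imwrite('pics/h.png',a)
c=t['pixels'][230:300,345:425];cv2.imwrite('pics/clip.png',cv2.resize(c,None,fx=6,fy=6,interpolation=2))
E
```

```text
clip_tab [392.3, 277.5] None
clip_pocket [378.6, 258.3] [349.3, 206.1] (array([ 584.28846401, -175.22783174,   11.36922642]), [np.float64(1.9894194856250471), np.float64(1.989419485625025)]) onz [ 583.23683913 -176.11008127    6.        ] [ 588.11871792 -180.92049645    6.        ]
clip_throat [374.9, 252.7] [348.7, 206.4] (array([ 588.93818201, -168.37487205,   16.71952941]), [np.float64(3.4843706681234385), np.float64(3.484370668123252)]) onz [ 594.42293361 -169.02170162    6.        ] [ 588.93438019 -179.64835304    6.        ]
head (array([563.50652594, 209.8962487 , 104.76463141]), [np.float64(0.09142021265454554), np.float64(0.09142021265455547)])
[565.33857817 211.13786054 100.        ] [565.05436958 206.7334688  100.        ]
mixer [567.77869179 213.34305599   0.        ] [563.05968393 211.99242006   0.        ] [563.22601519 210.75983884  44.        ]
washer_mid [654. -90.  12.]
driver_grip [ 681. -190.   20.]
dish [393.  -2.   9.]
dropper [ 757. -122.    7.]
reagent [762. 277.   9.]
cup [ 758. -238.   15.]
clip_tab []
clip_pocket []
spindle_axis []
[[ 3.33587448e-01 -9.08437937e-01 -2.51912544e-01  2.40087902e+02]
 [-9.42718956e-01 -3.21280915e-01 -8.97749630e-02 -4.71805373e+02]
 [ 6.20289590e-04  2.67430531e-01 -9.63576944e-01  3.84448865e+02]
 [ 0.00000000e+00  0.00000000e+00  0.00000000e+00  1.00000000e+00]] [[366.84824577   0.         319.5567647 ]
 [  0.         366.84824577 237.24939011]
 [  0.           0.           1.        ]]
```

View pics/h.png

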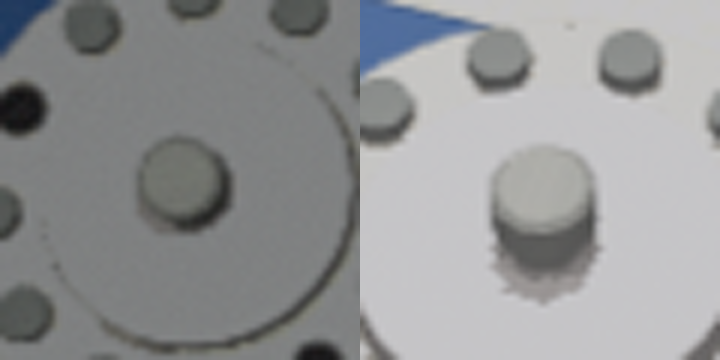

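View pics/clip.png

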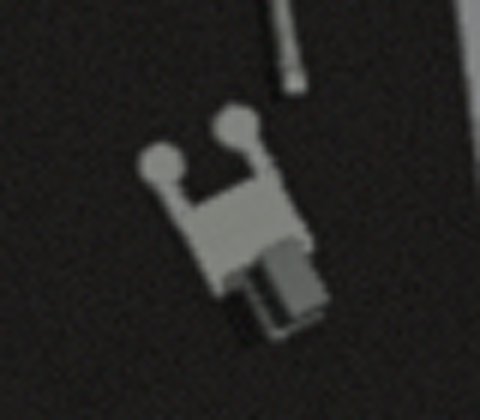

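```bash
python3 - <<'E'
from h import *
t=env.grab_frame('top');s=env.grab_frame('side')
print('head',tri([ray(t,(170,259.2)),ray(s,(278.5,330.3))]))
a=onz(t,(372,257.2),9);b=onz(t,(384.3,251),9);tab=onz(t,(393.8,276.2),48)
m=(a+b)/2;print(a,b,m,tab,np.linalg.norm(a-b))
print('perp yaw',np.degrees(np.arctan2(*(np.array([b[0]-a[0],b[1]-a[1]])[::-1])))+90,'axis',np.degrees(np.arctan2(m[1]-tab[1],m[0]-tab[0])),np.linalg.norm((m-tab)[:2]))
E
```

```text
head (array([563.24099775, 210.36426355, 102.51958395]), [np.float64(0.38067446439742886), np.float64(0.3806744643974624)])
[ 584.86694139 -162.85888373    9.        ] [ 597.32133225 -187.26458696    9.        ] [ 591.09413682 -175.06173535    9.        ] [ 541.71181545 -199.48836081   48.        ] 27.399821201293502
perp yaw 27.03551967337465 axis 26.31898408305279 55.09331806746731
```

Grey clip: tab at about (541.5, -199.5) and clip x at a yaw of about 26.5°. Next I move over it, with clip x along tool -y.

jog_arm(
  rows=[
    {"hand":1,"offset":[-0.02,-0.055,0.011],"delta_rot":[0,0,-0.015]},
    {"hand":1,"offset":[-0.04,-0.11,0.022],"delta_rot":[0,0,-0.03]},
    {"hand":1,"offset":[-0.06,-0.166,0.034],"delta_rot":[0,0,-0.05]},
    {"hand":1,"offset":[-0.08,-0.222,0.045],"delta_rot":[0,0,-0.06]},
    {"hand":1,"offset":[-0.1,-0.278,0.056],"delta_rot":[0,0,-0.08]},
    {"hand":1,"offset":[-0.12,-0.333,0.068],"delta_rot":[0,0,-0.1]},
    {"hand":1,"offset":[-0.138,-0.389,0.08],"delta_rot":[0,0,-0.122]},
    {"hand":1,"offset":[-0.156,-0.444,0.09],"delta_rot":[0,0,-0.122]},
  ],
)

```text
time_s: 3.05
position: [543.2, -197.9, 148.3]
tcp_rot: [-3.142, -0.0, -1.108]
contact_force: [0.3, -0.9, 0.1]
grip_width: 88.4
```

jog_arm(
  rows=[
    {"hand":1,"offset":[0,0,0],"delta_rot":[0,0,0]},
  ],
)

```text
time_s: 3.18
position: [543.4, -196.7, 147.6]
tcp_rot: [3.141, 0.001, -1.103]
contact_force: [-0.0, 0.2, 0.1]
grip_width: 88.4
```

```bash
python3 - <<'E'
from h import *
w=env.grab_frame('wrist');cv2.imwrite('pics/w1.png',w['pixels']);t=env.sense();print(t['position'],t['tcp_rot'],t['time_s'])
for l,z in [('clip_tab',29),('clip_pocket',6),('clip_throat',6)]:
    print(l,[(d['uv'],d['p'],onz(w,d['uv'],z)) for d in env.spot_point(w,l)])
E
```

```text
[ 542.26203724 -198.3022206   148.13080954] [ 3.14093935e+00  7.17300483e-04 -1.10533893e+00] 3.225
clip_tab [([320.6, 232.6], 0.77, array([ 542.57027651, -197.85548664,   29.        ]))]
clip_pocket [([319.1, 167.0], 0.85, array([ 583.38398366, -176.01202556,    6.        ])), ([470.9, 306.1], 0.76, array([ 536.96264469, -345.05466681,    6.        ]))]
clip_throat [([319.0, 156.0], 0.94, array([ 590.7633685, -172.2125465,    6.       ])), ([468.9, 293.3], 0.83, array([ 546.23044431, -337.01548128,    6.        ]))]
```

View pics/w1.png

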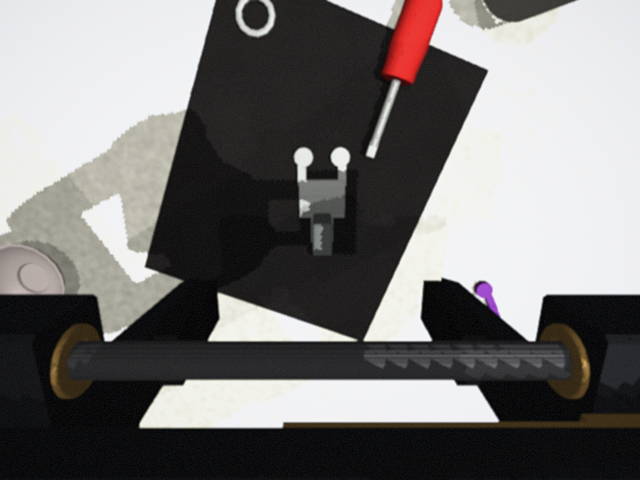

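The clip is centred at column 320, with its jaws level at row 157 and its tab at (321,233). It is aligned with the gripper, and the lookalikes are out of the way. I'll go straight down.

jog_arm(
  rows=[
    {"hand":0.2,"offset":[0,0,0.06],"delta_rot":[0,0,0]},
    {"hand":0,"offset":[0,0,0.11],"delta_rot":[0,0,0]},
    {"hand":0,"offset":[0,0,0.13],"delta_rot":[0,0,0]},
    {"hand":0,"offset":[0,0,0.136],"delta_rot":[0,0,0]},
    {"hand":0,"offset":[0,0,0.136],"delta_rot":[0,0,0]},
  ],
)

```text
time_s: 4.0
position: [541.8, -200.2, 13.5]
tcp_rot: [-3.141, -0.001, -1.109]
contact_force: [-0.3, 0.2, -0.9]
grip_width: 44.1
```

jog_arm(
  rows=[
    {"hand":-1,"offset":[0,0,0],"delta_rot":[0,0,0]},
    {"hand":-1,"offset":[0,0,0],"delta_rot":[0,0,0]},
    {"hand":-1,"offset":[0,0,0],"delta_rot":[0,0,0]},
    {"hand":-1,"offset":[0,0,0],"delta_rot":[0,0,0]},
    {"hand":-1,"offset":[0,0,0],"delta_rot":[0,0,0]},
  ],
)

```text
time_s: 4.62
position: [541.9, -199.4, 13.0]
tcp_rot: [-3.141, -0.0, -1.108]
contact_force: [-0.8, 0.2, 4.1]
grip_width: 14.2
```

jog_arm(
  rows=[
    {"hand":-1,"offset":[0,0,-0.02],"delta_rot":[0,0,0]},
    {"hand":-1,"offset":[0,0,-0.07],"delta_rot":[0,0,0]},
    {"hand":-1,"offset":[0,0,-0.12],"delta_rot":[0,0,0]},
    {"hand":-1,"offset":[0,0,-0.15],"delta_rot":[0,0,0]},
    {"hand":-1,"offset":[0,0,-0.15],"delta_rot":[0,0,0]},
  ],
)

```text
time_s: 5.25
position: [542.4, -199.7, 164.3]
tcp_rot: [-3.14, -0.003, -1.108]
contact_force: [0.1, 0.7, -2.7]
grip_width: 13.5
```

jog_arm(
  rows=[
    {"hand":-1,"offset":[-0.05,-0.017,0],"delta_rot":[0,0,0]},
    {"hand":-1,"offset":[-0.1,-0.034,0],"delta_rot":[0,0,0]},
    {"hand":-1,"offset":[-0.15,-0.051,0],"delta_rot":[0,0,0]},
    {"hand":-1,"offset":[-0.2,-0.068,0],"delta_rot":[0,0,0]},
    {"hand":-1,"offset":[-0.25,-0.085,0],"delta_rot":[0,0,0]},
    {"hand":-1,"offset":[-0.3,-0.102,0],"delta_rot":[0,0,0]},
    {"hand":-1,"offset":[-0.34,-0.116,0],"delta_rot":[0,0,0]},
    {"hand":-1,"offset":[-0.357,-0.122,0],"delta_rot":[0,0,0]},
  ],
)

```text
time_s: 6.25
position: [490.4, 176.1, 161.0]
tcp_rot: [3.139, 0.001, -1.106]
contact_force: [0.2, 0.3, -0.5]
grip_width: 13.8
```

jog_arm(
  rows=[
    {"hand":-1,"offset":[0,0,0],"delta_rot":[0,0,0]},
    {"hand":-1,"offset":[0,0,0],"delta_rot":[0,0,0]},
  ],
)

```text
time_s: 6.5
position: [491.8, 173.3, 162.2]
tcp_rot: [3.141, -0.0, -1.109]
contact_force: [0.6, -0.6, -1.3]
grip_width: 13.8
```

```bash
cat > look.py <<'E'
from h import *
import sys
w=env.grab_frame('wrist');cv2.imwrite(f'pics/{sys.argv[1]}.png',w['pixels'][:400]);t=env.sense();p=t['position'];Rt=R.from_euler('xyz',t['tcp_rot']).as_matrix()
print(p,t['tcp_rot'],t['contact_force'],t['grip_width'],t['time_s'])
np.set_printoptions(precision=1,suppress=True)
# expected pixels of clip points, for TCP 9.5 above underside
for l,q in [('clip_tab',(0,0,-16)),('clip_pocket',(0,-47,7)),('clip_throat',(0,-54.8,7))]:
    print(l,'expect',proj(w,p+Rt@np.array(q)),[(d['uv'],round(d['p'],2)) for d in env.spot_point(w,l)])
print('axis',[(d['uv'],round(d['p'],2),onz(w,d['uv'],44)) for d in env.spot_point(w,'spindle_axis')], 'head exp',proj(w,np.array([563.2,210.4,103])))
E
python3 look.py w2
```

```text
[491.83074554 173.26483734 162.4067248 ] [ 3.14105273e+00 -2.03001295e-05 -1.10956155e+00] [ 0.37503718 -0.62166162 -2.007358  ] 13.475169947537527 6.55
clip_tab expect [319.9 317.8] [([617.3, 145.2], 0.84), ([321.0, 316.9], 0.68)]
clip_pocket expect [319.8 189.2] [([588.4, 86.8], 0.68)]
clip_throat expect [319.8 170.2] [([585.6, 75.7], 0.85)]
axis [] head exp [316.9 112.1]
```

View pics/w2.png

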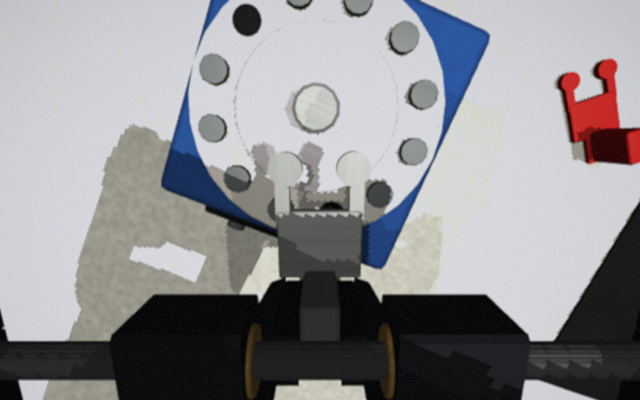

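The clip is centred in the grip: jaws at (286,168) and (353,168), mid 319.5. The head at (316.5,107) sits about 1.6 mm to tool -x. I'll correct that and lower.

jog_arm(
  rows=[
    {"hand":-1,"offset":[-0.0016,0,0.03],"delta_rot":[0,0,0]},
    {"hand":-1,"offset":[-0.0016,0,0.05],"delta_rot":[0,0,0]},
    {"hand":-1,"offset":[-0.0016,0,0.059],"delta_rot":[0,0,0]},
    {"hand":-1,"offset":[-0.0016,0,0.059],"delta_rot":[0,0,0]},
    {"hand":-1,"offset":[-0.0016,0,0.059],"delta_rot":[0,0,0]},
  ],
)

```text
time_s: 7.38
position: [491.3, 176.0, 104.5]
tcp_rot: [-3.14, -0.001, -1.108]
contact_force: [-1.0, 0.4, -1.6]
grip_width: 13.9
```

```bash
python3 look.py w3; python3 - <<'E'
from h import *
s=env.grab_frame('side')
c=s['pixels'][270:400,200:360];w=cv2.imread('pics/w3.png')[0:300,170:470]
a=cv2.resize(c,(480,390),interpolation=2);b=cv2.resize(w,(390,390));cv2.imwrite('pics/m3.png',cv2.resize(np.hstack([a,b]),None,fx=.91,fy=.91))
E
```

```text
[491.31583159 175.971574   104.52570343] [-3.14017927e+00 -5.17676079e-04 -1.10806650e+00] [-0.39265387 -0.50555631 -1.52772758] 13.506213444855954 7.425
clip_tab expect [319.6 317.6] [([323.5, 316.3], 0.86)]
clip_pocket expect [319.5 189.2] [([320.8, 318.6], 0.36)]
clip_throat expect [319.5 170.3] [([320.8, 111.6], 0.74)]
axis [] head exp [322.8 105.1]
```

View pics/m3.png

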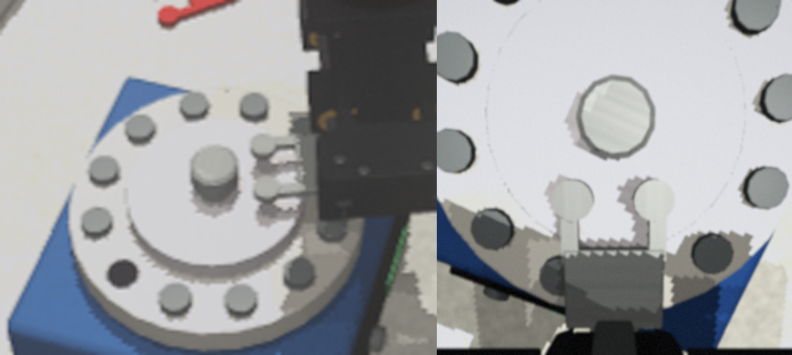

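Side view: the jaws are over the hub face, short of the head. Wrist view: jaw mid at column 319 and head at 321, so I correct +1 mm in tool x. Then I feel downward.

jog_arm(
  rows=[
    {"hand":-1,"offset":[0.001,0,0.001],"delta_rot":[0,0,0]},
    {"hand":-1,"offset":[0.001,0,0.003],"delta_rot":[0,0,0]},
    {"hand":-1,"offset":[0.001,0,0.004],"delta_rot":[0,0,0]},
  ],
)

```text
time_s: 8.05
position: [491.2, 175.0, 99.5]
tcp_rot: [3.141, 0.0, -1.108]
contact_force: [0.2, 0.3, -1.7]
grip_width: 13.8
```

jog_arm(
  rows=[
    {"hand":-1,"offset":[0,0,0.001],"delta_rot":[0,0,0]},
    {"hand":-1,"offset":[0,0,0.0015],"delta_rot":[0,0,0]},
  ],
)

```text
time_s: 8.3
position: [491.3, 175.1, 98.1]
tcp_rot: [3.141, 0.0, -1.108]
contact_force: [-0.3, -0.8, -0.6]
grip_width: 13.6
```

jog_arm(
  rows=[
    {"hand":-1,"offset":[0,0,0.001],"delta_rot":[0,0,0]},
    {"hand":-1,"offset":[0,0,0.0015],"delta_rot":[0,0,0]},
  ],
)

```text
time_s: 8.55
position: [491.3, 175.1, 96.7]
tcp_rot: [3.142, 0.0, -1.108]
contact_force: [0.1, 0.1, -0.9]
grip_width: 13.8
```

jog_arm(
  rows=[
    {"hand":-1,"offset":[0,0,0.001],"delta_rot":[0,0,0]},
    {"hand":-1,"offset":[0,0,0.0015],"delta_rot":[0,0,0]},
  ],
)

```text
time_s: 8.8
position: [491.3, 175.1, 95.2]
tcp_rot: [3.142, -0.0, -1.108]
contact_force: [1.0, -0.0, -0.8]
grip_width: 13.9
```

jog_arm(
  rows=[
    {"hand":-1,"offset":[0,0,0.001],"delta_rot":[0,0,0]},
    {"hand":-1,"offset":[0,0,0.001],"delta_rot":[0,0,0]},
  ],
)

```text
time_s: 9.05
position: [491.3, 175.0, 94.1]
tcp_rot: [3.141, 0.0, -1.108]
contact_force: [-0.6, 0.1, -1.3]
grip_width: 13.8
```

jog_arm(
  rows=[
    {"hand":-1,"offset":[0,0,0.001],"delta_rot":[0,0,0]},
    {"hand":-1,"offset":[0,0,0.001],"delta_rot":[0,0,0]},
  ],
)

```text
time_s: 9.3
position: [491.3, 175.0, 93.2]
tcp_rot: [3.141, 0.0, -1.108]
contact_force: [-0.1, -0.2, -2.3]
grip_width: 13.6
```

jog_arm(
  rows=[
    {"hand":-1,"offset":[0,0,0.001],"delta_rot":[0,0,0]},
    {"hand":-1,"offset":[0,0,0.001],"delta_rot":[0,0,0]},
  ],
)

```text
time_s: 9.55
position: [491.3, 175.1, 92.2]
tcp_rot: [3.141, 0.0, -1.108]
contact_force: [-0.5, 0.1, -1.4]
grip_width: 13.8
```

jog_arm(
  rows=[
    {"hand":-1,"offset":[0,0,0.001],"delta_rot":[0,0,0]},
    {"hand":-1,"offset":[0,0,0.001],"delta_rot":[0,0,0]},
  ],
)

```text
time_s: 9.8
position: [491.3, 175.1, 91.2]
tcp_rot: [-3.142, -0.0, -1.108]
contact_force: [-0.4, 0.2, -0.2]
grip_width: 13.6
```

jog_arm(
  rows=[
    {"hand":-1,"offset":[0,0,0.001],"delta_rot":[0,0,0]},
    {"hand":-1,"offset":[0,0,0.001],"delta_rot":[0,0,0]},
  ],
)

```text
time_s: 10.05
position: [491.3, 175.0, 90.9]
tcp_rot: [-3.141, -0.0, -1.108]
contact_force: [-4.5, -0.4, 6.9]
grip_width: 13.5
```

jog_arm(
  rows=[
    {"hand":-1,"offset":[0,0,0.0005],"delta_rot":[0,0,0]},
    {"hand":-1,"offset":[0,0,0.0005],"delta_rot":[0,0,0]},
  ],
)

```text
time_s: 10.3
position: [491.3, 175.0, 90.7]
tcp_rot: [-3.141, -0.0, -1.108]
contact_force: [-5.4, -1.9, 10.3]
grip_width: 13.7
```

Hub face felt at TCP z ≈ 91.1. I raise 2.1 mm so the underside is about 0.9 mm above the face, then slide in.

jog_arm(
  rows=[
    {"hand":-1,"offset":[0,0,-0.0021],"delta_rot":[0,0,0]},
    {"hand":-1,"offset":[0,0,-0.0021],"delta_rot":[0,0,0]},
  ],
)

```text
time_s: 10.55
position: [491.3, 175.1, 91.8]
tcp_rot: [-3.141, -0.0, -1.108]
contact_force: [0.4, -0.4, -0.4]
grip_width: 13.8
```

jog_arm(
  rows=[
    {"hand":-1,"offset":[0,-0.002,0],"delta_rot":[0,0,0]},
    {"hand":-1,"offset":[0,-0.004,0],"delta_rot":[0,0,0]},
    {"hand":-1,"offset":[0,-0.006,0],"delta_rot":[0,0,0]},
    {"hand":-1,"offset":[0,-0.006,0],"delta_rot":[0,0,0]},
  ],
)

```text
time_s: 11.05
position: [496.8, 177.8, 91.8]
tcp_rot: [3.142, 0.0, -1.108]
contact_force: [0.2, 0.1, -1.6]
grip_width: 13.5
```

```bash
python3 look.py w4; python3 - <<'E'
from h import *
s=env.grab_frame('side')
c=s['pixels'][290:360,240:320];w=cv2.imread('pics/w4.png')[40:240,220:420]
a=cv2.resize(c,(446,390),interpolation=2);b=cv2.resize(w,(390,390));cv2.imwrite('pics/m4.png',cv2.resize(np.hstack([a,b]),None,fx=.95,fy=.95))
E
```

```text
[496.68587454 177.76037141  91.7466579 ] [ 3.14148622e+00  4.33858908e-05 -1.10797693e+00] [ 0.87386286  0.15879202 -0.7033553 ] 13.909160421971421 11.1
clip_tab expect [319.7 317.8] [([320.0, 317.8], 0.93)]
clip_pocket expect [319.6 189.4] []
clip_throat expect [319.5 170.5] []
axis [] head exp [320.9 119.4]
```

View pics/m4.png

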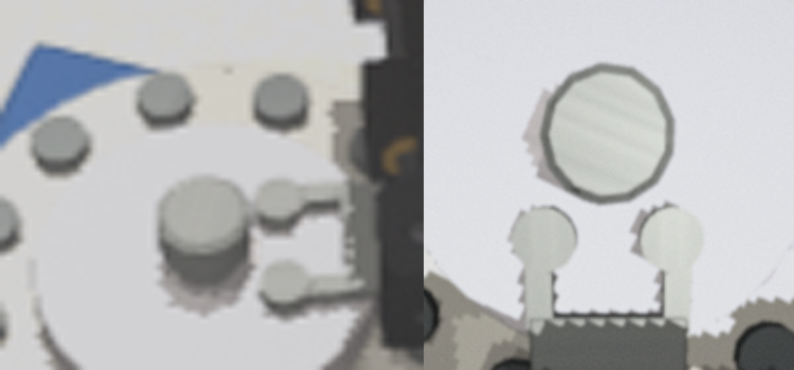

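Jaw mid (607.5) and head (608) coincide, so the clip is laterally centred. I continue in.

jog_arm(
  rows=[
    {"hand":-1,"offset":[0,-0.002,0],"delta_rot":[0,0,0]},
    {"hand":-1,"offset":[0,-0.004,0],"delta_rot":[0,0,0]},
    {"hand":-1,"offset":[0,-0.005,0],"delta_rot":[0,0,0]},
  ],
)

```text
time_s: 11.72
position: [501.3, 180.0, 91.8]
tcp_rot: [-3.142, 0.0, -1.108]
contact_force: [0.3, 0.7, -1.4]
grip_width: 14.0
```

jog_arm(
  rows=[
    {"hand":-1,"offset":[0,-0.0015,0],"delta_rot":[0,0,0]},
    {"hand":-1,"offset":[0,-0.003,0],"delta_rot":[0,0,0]},
  ],
)

```text
time_s: 11.98
position: [503.9, 181.4, 91.8]
tcp_rot: [3.142, 0.0, -1.108]
contact_force: [-0.5, -0.1, -1.3]
grip_width: 13.7
```

jog_arm(
  rows=[
    {"hand":-1,"offset":[0,-0.001,0],"delta_rot":[0,0,0]},
    {"hand":-1,"offset":[0,-0.002,0],"delta_rot":[0,0,0]},
  ],
)

```text
time_s: 12.22
position: [505.7, 182.2, 91.8]
tcp_rot: [3.142, -0.0, -1.108]
contact_force: [0.4, -0.6, -1.6]
grip_width: 14.0
```

The jaws are under the head without touching it. Next I press gently.

jog_arm(
  rows=[
    {"hand":-1,"offset":[0,-0.001,0],"delta_rot":[0,0,0]},
    {"hand":-1,"offset":[0,-0.002,0],"delta_rot":[0,0,0]},
  ],
)

```text
time_s: 12.48
position: [507.5, 183.1, 91.8]
tcp_rot: [3.142, 0.0, -1.108]
contact_force: [-0.1, -0.2, -1.4]
grip_width: 13.8
```

jog_arm(
  rows=[
    {"hand":-1,"offset":[0,-0.001,0],"delta_rot":[0,0,0]},
    {"hand":-1,"offset":[0,-0.001,0],"delta_rot":[0,0,0]},
  ],
)

```text
time_s: 12.72
position: [508.4, 183.6, 91.8]
tcp_rot: [3.142, -0.0, -1.108]
contact_force: [0.2, -0.0, -0.4]
grip_width: 13.8
```

jog_arm(
  rows=[
    {"hand":-1,"offset":[0,-0.001,0],"delta_rot":[0,0,0]},
    {"hand":-1,"offset":[0,-0.001,0],"delta_rot":[0,0,0]},
  ],
)

```text
time_s: 12.98
position: [509.0, 184.0, 91.7]
tcp_rot: [3.141, 0.0, -1.108]
contact_force: [-1.4, -0.2, -1.3]
grip_width: 13.9
```

jog_arm(
  rows=[
    {"hand":-1,"offset":[0,-0.001,0],"delta_rot":[0,0,0]},
    {"hand":-1,"offset":[0,-0.001,0],"delta_rot":[0,0,0]},
  ],
)

```text
time_s: 13.22
position: [509.8, 184.4, 91.6]
tcp_rot: [3.141, 0.0, -1.108]
contact_force: [-2.6, -1.2, -1.1]
grip_width: 13.9
```

jog_arm(
  rows=[
    {"hand":-1,"offset":[0,-0.001,0],"delta_rot":[0,0,0]},
    {"hand":-1,"offset":[0,-0.001,0],"delta_rot":[0,0,0]},
  ],
)

```text
time_s: 13.48
position: [510.7, 184.8, 91.6]
tcp_rot: [3.141, 0.0, -1.108]
contact_force: [-4.3, -2.9, -1.9]
grip_width: 13.5
```

jog_arm(
  rows=[
    {"hand":-1,"offset":[0,-0.001,0],"delta_rot":[0,0,0]},
    {"hand":-1,"offset":[0,-0.001,0],"delta_rot":[0,0,0]},
  ],
)

```text
time_s: 13.72
position: [511.6, 185.3, 91.6]
tcp_rot: [3.141, 0.0, -1.108]
contact_force: [-3.6, -2.6, -2.2]
grip_width: 13.8
```

jog_arm(
  rows=[
    {"hand":-1,"offset":[0,-0.001,0],"delta_rot":[0,0,0]},
    {"hand":-1,"offset":[0,-0.001,0],"delta_rot":[0,0,0]},
  ],
)

```text
time_s: 13.98
position: [512.5, 185.7, 91.6]
tcp_rot: [3.141, 0.0, -1.108]
contact_force: [-4.0, -2.4, -1.5]
grip_width: 13.6
```

jog_arm(
  rows=[
    {"hand":-1,"offset":[0,-0.001,0],"delta_rot":[0,0,0]},
    {"hand":-1,"offset":[0,-0.001,0],"delta_rot":[0,0,0]},
  ],
)

```text
time_s: 14.22
position: [513.4, 186.2, 91.6]
tcp_rot: [3.141, 0.0, -1.108]
contact_force: [-4.6, -2.5, -1.3]
grip_width: 13.6
```

jog_arm(
  rows=[
    {"hand":-1,"offset":[0,-0.001,0],"delta_rot":[0,0,0]},
    {"hand":-1,"offset":[0,-0.001,0],"delta_rot":[0,0,0]},
  ],
)

```text
time_s: 14.48
position: [514.4, 186.7, 91.7]
tcp_rot: [3.141, 0.0, -1.108]
contact_force: [-3.0, -2.2, -2.6]
grip_width: 13.8
```

jog_arm(
  rows=[
    {"hand":-1,"offset":[0,-0.001,0],"delta_rot":[0,0,0]},
    {"hand":-1,"offset":[0,-0.001,0],"delta_rot":[0,0,0]},
  ],
)

```text
time_s: 14.72
position: [515.5, 187.1, 91.8]
tcp_rot: [3.142, 0.0, -1.108]
contact_force: [-3.5, -2.2, -2.7]
grip_width: 13.6
```

jog_arm(
  rows=[
    {"hand":-1,"offset":[0,-0.001,0],"delta_rot":[0,0,0]},
    {"hand":-1,"offset":[0,-0.001,0],"delta_rot":[0,0,0]},
  ],
)

```text
time_s: 14.98
position: [516.6, 187.7, 91.9]
tcp_rot: [-3.141, -0.0, -1.108]
contact_force: [-2.9, -1.2, -1.6]
grip_width: 13.8
```

jog_arm(
  rows=[
    {"hand":-1,"offset":[0,-0.001,0],"delta_rot":[0,0,0]},
    {"hand":-1,"offset":[0,-0.001,0],"delta_rot":[0,0,0]},
  ],
)

```text
time_s: 15.22
position: [517.6, 188.2, 92.0]
tcp_rot: [-3.141, -0.0, -1.108]
contact_force: [-0.5, -0.3, -1.8]
grip_width: 13.7
```

jog_arm(
  rows=[
    {"hand":-1,"offset":[0,-0.001,0],"delta_rot":[0,0,0]},
    {"hand":-1,"offset":[0,-0.001,0],"delta_rot":[0,0,0]},
  ],
)

```text
time_s: 15.48
position: [518.5, 188.6, 91.9]
tcp_rot: [-3.141, -0.0, -1.108]
contact_force: [-1.4, -0.3, -2.1]
grip_width: 13.7
```

jog_arm(
  rows=[
    {"hand":-1,"offset":[0,-0.001,0],"delta_rot":[0,0,0]},
    {"hand":-1,"offset":[0,-0.001,0],"delta_rot":[0,0,0]},
  ],
)

```text
time_s: 15.72
position: [519.3, 189.0, 91.9]
tcp_rot: [-3.141, -0.0, -1.108]
contact_force: [-0.5, 1.1, -1.6]
grip_width: 13.6
```

jog_arm(
  rows=[
    {"hand":-1,"offset":[0,-0.001,0],"delta_rot":[0,0,0]},
    {"hand":-1,"offset":[0,-0.001,0],"delta_rot":[0,0,0]},
  ],
)

```text
time_s: 15.98
position: [520.2, 189.4, 91.9]
tcp_rot: [-3.141, -0.0, -1.108]
contact_force: [-0.2, -0.9, -1.4]
grip_width: 13.7
```

jog_arm(
  rows=[
    {"hand":-1,"offset":[0,-0.001,0],"delta_rot":[0,0,0]},
    {"hand":-1,"offset":[0,-0.001,0],"delta_rot":[0,0,0]},
  ],
)

```text
time_s: 16.23
position: [521.1, 189.9, 91.9]
tcp_rot: [-3.141, -0.0, -1.108]
contact_force: [0.4, 1.1, -1.4]
grip_width: 13.6
```

jog_arm(
  rows=[
    {"hand":-1,"offset":[0,-0.001,0],"delta_rot":[0,0,0]},
    {"hand":-1,"offset":[0,-0.001,0],"delta_rot":[0,0,0]},
  ],
)

```text
time_s: 16.48
position: [521.9, 190.3, 91.9]
tcp_rot: [-3.141, -0.0, -1.108]
contact_force: [-0.2, 0.7, -1.5]
grip_width: 13.8
```

jog_arm(
  rows=[
    {"hand":-1,"offset":[0,-0.001,0],"delta_rot":[0,0,0]},
    {"hand":-1,"offset":[0,-0.001,0],"delta_rot":[0,0,0]},
  ],
)

```text
time_s: 16.73
position: [522.6, 190.7, 91.8]
tcp_rot: [3.141, -0.0, -1.108]
contact_force: [0.3, 0.3, -1.0]
grip_width: 13.5
```

jog_arm(
  rows=[
    {"hand":-1,"offset":[0,-0.001,0],"delta_rot":[0,0,0]},
    {"hand":-1,"offset":[0,-0.001,0],"delta_rot":[0,0,0]},
  ],
)

```text
time_s: 16.98
position: [522.8, 190.8, 91.8]
tcp_rot: [3.139, 0.0, -1.108]
contact_force: [-4.7, -3.9, 2.8]
grip_width: 13.9
```

jog_arm(
  rows=[
    {"hand":-1,"offset":[0,-0.001,0],"delta_rot":[0,0,0]},
    {"hand":-1,"offset":[0,-0.001,0],"delta_rot":[0,0,0]},
  ],
)

```text
time_s: 17.23
position: [523.0, 190.9, 91.8]
tcp_rot: [3.137, 0.0, -1.108]
contact_force: [-10.5, -6.3, 4.7]
grip_width: 14.0
```

The back wall is reached at 12 N. I relax, settle the height, then let go.

jog_arm(
  rows=[
    {"hand":-1,"offset":[0,0.0006,0.0005],"delta_rot":[0,0,0]},
    {"hand":-1,"offset":[0,0.001,0.0008],"delta_rot":[0,0,0]},
    {"hand":-1,"offset":[0,0.001,0.0008],"delta_rot":[0,0,0]},
  ],
)

```text
time_s: 17.6
position: [522.8, 190.8, 91.2]
tcp_rot: [3.139, 0.0, -1.108]
contact_force: [-5.5, -2.9, 3.5]
grip_width: 13.7
```

jog_arm(
  rows=[
    {"hand":-0.5,"offset":[0,0,0],"delta_rot":[0,0,0]},
    {"hand":-0.4,"offset":[0,0,0],"delta_rot":[0,0,0]},
    {"hand":-0.3,"offset":[0,0,0],"delta_rot":[0,0,0]},
    {"hand":-0.3,"offset":[0,0,0],"delta_rot":[0,0,0]},
  ],
)

```text
time_s: 18.1
position: [523.6, 191.2, 91.0]
tcp_rot: [-3.141, -0.0, -1.108]
contact_force: [-0.6, -0.5, -0.1]
grip_width: 31.1
```

```bash
python3 look.py w5; python3 - <<'E'
from h import *
s=env.grab_frame('side')
c=s['pixels'][290:360,240:320];w=cv2.imread('pics/w5.png')[100:350,195:445]
a=cv2.resize(c,(446,390),interpolation=2);b=cv2.resize(w,(390,390));cv2.imwrite('pics/m5.png',cv2.resize(np.hstack([a,b]),None,fx=.95,fy=.95))
E
```

```text
[523.5688257  191.18232999  91.04906452] [-3.14141731e+00  2.75762969e-05 -1.10798598e+00] [ 0.08932744 -0.06849865  0.46988056] 30.612603233307155 18.15
clip_tab expect [319.6 317.7] [([320.4, 317.0], 0.84)]
clip_pocket expect [319.5 189.2] []
clip_throat expect [319.5 170.3] []
axis [] head exp [320.9 204.5]
```

View pics/m5.png

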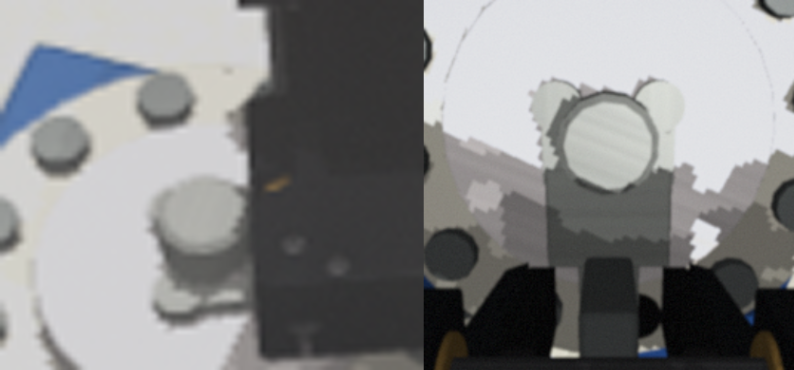

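The clip is under the head with both jaws past the spindle, and it is released. I withdraw straight up.

jog_arm(
  rows=[
    {"hand":-0.2,"offset":[0,0,-0.01],"delta_rot":[0,0,0]},
    {"hand":-0.2,"offset":[0,0,-0.05],"delta_rot":[0,0,0]},
    {"hand":-0.2,"offset":[0,0,-0.1],"delta_rot":[0,0,0]},
    {"hand":-0.2,"offset":[0,0.04,-0.13],"delta_rot":[0,0,0]},
    {"hand":-0.2,"offset":[0,0.08,-0.13],"delta_rot":[0,0,0]},
    {"hand":-0.2,"offset":[0,0.08,-0.13],"delta_rot":[0,0,0]},
    {"hand":-0.2,"offset":[0,0.08,-0.13],"delta_rot":[0,0,0]},
  ],
)

```text
time_s: 19.27
position: [452.6, 155.6, 221.6]
tcp_rot: [-3.14, -0.0, -1.108]
contact_force: [-0.2, -0.6, -0.1]
grip_width: 34.9
```

```bash
python3 look.py w6; python3 - <<'E'
from h import *
s=env.grab_frame('side')
for l in ['clip_tab','clip_pocket']: print(l,[(d['uv'],round(d['p'],2)) for d in env.spot_point(s,l)])
print(proj(s,np.array([563.2,210.4,104])),proj(s,np.array([563.2,210.4,86])))
c=s['pixels'][270:370,230:350];w=cv2.imread('pics/w6.png')[0:250,195:445]
a=cv2.resize(c,(446,390),interpolation=2);b=cv2.resize(w,(390,390));cv2.imwrite('pics/m6.png',cv2.resize(np.hstack([a,b]),None,fx=.95,fy=.95))
E
```

```text
[452.72954148 155.63577476 221.26431155] [-3.14090995e+00 -1.93823239e-04 -1.10798475e+00] [ 0.0628879  -0.03211346  0.3205801 ] 35.29963998116556 19.325
clip_tab expect [319.6 317. ] [([576.6, 95.5], 0.92), ([319.1, 120.3], 0.66)]
clip_pocket expect [319.5 188.8] [([553.2, 45.0], 0.84)]
clip_throat expect [319.5 169.9] [([551.5, 34.8], 0.7), ([317.9, 71.4], 0.16)]
axis [] head exp [319.7  48.8]
clip_tab [([309.2, 325.0], 0.98), ([282.5, 249.7], 0.61)]
clip_pocket [([280.1, 339.8], 0.97), ([265.5, 272.9], 0.95), ([145.8, 363.5], 0.52), ([260.0, 202.9], 0.25)]
[278.21505236 329.63319609] [278.77190136 337.0930368 ]
```

View pics/m6.png

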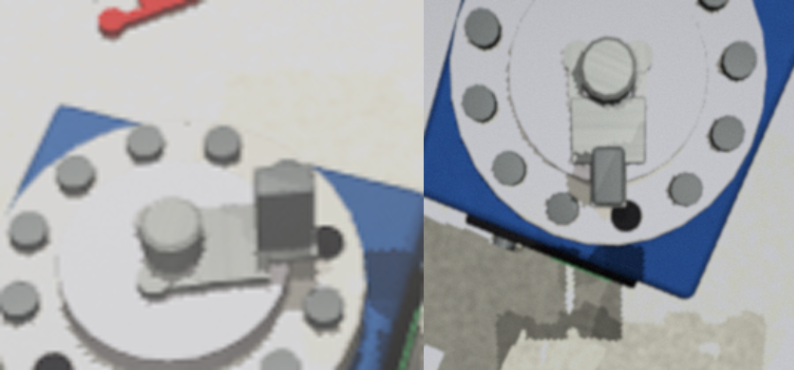

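The clip lies flat under the head with its tab upright, and nothing else has moved. I'm handing it in.

```bash
python3 -c "
from plant import env
print(env.sign_off())"
```

```text
the job is handed in; nothing more can be done
None
```

I picked the grey clip off the mat by its tab and pressed it into the groove under the spindle's head. I then let go, withdrew the arm and handed the job in at about 19 s.

- **Height:** I felt the hub face at about 10 N and slid in about 1 mm above it.
- **Pressing home:** The jaws met the spindle and then passed it at about 5 N. That is below the 8–20 N you expected. The force fell to zero as the clip snapped in, then rose to about 12 N against the pocket's back wall. Travel from first contact to the wall was about 15 mm, close to the 15.5 mm expected from the geometry.
- **Last pictures:** The clip lies flat under the head with both jaws past the spindle and the gripper clear, reading no force. It had not slipped in the grip.
- **Not confirmed:** The wall came about 2 mm further along than the cameras had placed the spindle axis. That is within their calibration, so I trusted the contact. I did not measure the final 2.5 mm fit more finely by camera. I did not re-measure the bystanders either; the arm touched nothing but the clip, and the clip only the mat and mixer.

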